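# Set the test hotplate four clicks up and switch it on

## Task

Get the test hotplate ready to heat the pot base standing on it: with a fingertip pushing the side of the dial's wing, turn the click-stop heat dial clockwise (seen from above) exactly four clicks from where it is now, never going past the fourth, and only then press the rocker switch fully on. Do it with closed fingers or one fingertip: the dial is pushed, not pinched, and the pot parts and tools round about stay where they are.

Things in the scene. Friction and masses are not known exactly. Their poses are not given: they have to be found in the camera images.
- heat_dial (a joint): click-stop heat dial lying on the hotplate's deck. Value in rad, growing clockwise seen from above. It rests at whole multiples of 0.419 (24 deg); starts at 0, 1 or 2 clicks, end stops just below 0 and past 8. About 3 N at the wing's end pushes it over the hump half-way between clicks; it then snaps forward by itself into the next. A white mark on the deck shows each click
- dial_axis (a point): point on the dial's vertical axis, level with the deck (55 mm above the marble slab). x axis: across the hotplate to its far side; y: along it to the ring plate. The dial's disc has radius 30 mm and its top 8.5 mm above the deck; hub radius 17 mm, 36 mm high. Else the deck is clear within 100 mm of the axis
- wing_end (a point): point inside the dial's one wing, 44 mm from the axis, 22 mm above the deck; x axis outward along the wing, z up. The wing is a straight upright bar 12 mm thick, reaching from the hub to 48 mm from the axis, from 8 to 36 mm above the deck, with a dark line on top. Clockwise, it sweeps round the dial's side that faces the robot
- rocker (a joint): the hotplate's rocker switch, value in rad: 0 is off (start), 0.42 is fully on (end stop). It stays where it is left; about 3 N on the raised half moves it
- rocker_far_half (a point): point on the top face of the rocker's far half (away from the robot, raised while off), 16 mm from its cross axis; 15 mm above the deck when off, 9 mm when on. The rocker is a two-faced paddle 46 mm long (along the hotplate's x) and 26 mm wide, at the deck's end opposite the ring plate. Pressing the far half straight down turns it on
- moka_base: Bystander: six-cup aluminium pot base, an open round pot 104 mm wide and 85 mm high, standing on the hotplate's ring; origin under its centre
- funnel: Bystander: filter funnel standing basket down, 62 mm wide, 78 mm high with its stem up; on the slab in front of the hotplate; origin under its centre
- dish: Bystander: round tin dish, 104 mm wide, 20 mm high, on the slab in front of the hotplate; origin under its centre
- gasket: Bystander: rubber gasket ring, 64 mm across and 6 mm thick, lying in the tin dish; origin under its centre
- grease_jar: Bystander: small lidded jar, 52 mm wide, 50 mm high, on the slab just in front of the dial; origin under its centre
- top_chamber: Bystander: aluminium upper half of a pot with handle and lid knob, 94 mm wide, 122 mm high, on the slab behind the hotplate; origin under its centre
- screwdriver: Bystander: screwdriver lying on the slab behind the dial, origin under its middle
- brush: Bystander: brush lying on the slab beyond the rocker end of the hotplate, origin under its middle

How it is judged:
By the outcome, as a careful person would: the job done as asked, in the order asked, and still so for the second after the job is handed in, with the robot touching nothing.
It also fails if it takes over 56 s, if anything falls off the work surface, if the arm or the gripper's body presses on something with over 40 N, if the wrist force passes 120 N, or if a joint passes its speed limit or range.

## Robot

A 7-joint arm with a two-finger parallel gripper is mounted at the origin on the work surface. World frame = base frame: x ahead of the robot, y to its left, z up, the work surface at z = 0. Lengths are in m, angles in rad, forces in N, time in s.
With the tool pointing down it reaches from about 0.4 to 0.875 m from the base axis. Payload 6.5 kg.
Tool frame: the origin (TCP) lies between the finger pads; the fingertips stand 22 mm ahead of it and the grasp point (between the pads) lies 3 mm ahead of it; x points along the fingers, y is the direction in which the jaws open and shut, and the axes are right-handed (so a half turn about x gives the same grasp; the last joint's range is limited). The gripper opens to 88 mm and grips with 3 to 60 N. Pads are 18 mm wide; open, the fingers measure 123 mm over their backs; the gripper's body (75 mm by 187 mm) begins 45 mm behind the grasp point.
Start: joints at [1.161, 0.536, -0.004, 1.538, 0.003, 1.067, -0.071], TCP at [0.219, -0.612, 0.261] pointing down, gripper open.
Joint ranges: [-2.7, 2.7], [-0.37, 2.16], [-1.27, 1.26], [0.24, 2.4], [-1.31, 4.45], [0.19, 1.91], [-2.76, 2.76]. Speed limits (rad/s): [2.39, 2.39, 3.14, 3.14, 3.14, 3.14, 3.14].

## Interface

Orientations are given as a unit quaternion [x, y, z, w].
In Python, from workcell import r, snapshot, order gives the robot as it stands. The module is installed in compiled form; this text tells all that it offers.
- The arm moves only by the tool step_arm, never from a script. Its argument "deltas" is a list of rows, each a list of 3 entries, a list of its own where there are three numbers: the turn, a rotation vector about the tool's x, y, z in rad, then the shift along the tool's x, y, z in mm, then the opening, from -1 (shut) to 1 (fully open), so that 0 is half open. A call has 1 to 12 rows; each row shifts and turns the commanded pose from where the row before left it, along the tool's axes as they then stand; what a row does not reach is not made up. A row lasts 1/8 s, in which the tool goes at most 62.5 mm and 10.7 degrees, less where a joint would pass 70% of its speed; a pose out of reach is approached as far as the arm can. A call is refused whole if a number of a shift passes 62.5 or a number of a turn 0.188, either way. A call with a gripper value outside its range is refused whole. The fingers move at their own pace and stop on an object; "force" is the grip in N (left out, the last holds). Time passes only in rows, so rows that do not move let the fingers close. It gives the time, the measured TCP pose, the force and the opening at its end, in the units of the state.
- r.get_obs(): the state, without advancing time (a new reading comes with each control period).
- snapshot(name): name is "scene" or "side" or "wrist"; returns a dict with "image" (480x640x3 uint8, red, green, blue), "range_z" (480x640 float32, m along the optical axis (not along the pixel's ray), 0 where there is no reading), "intrinsics" (3x3 intrinsics, pixels), "extrinsics" (4x4, takes a point from world to camera coordinates). Camera axes: x right, y up, looking along -z (the intrinsics and any distortion apply to the point x, -y, -z); pixel columns grow to the right and rows downward; lengths in m; the calibration is good to about 2 mm. A picture is of the moment at which its call begins.
- order.close_job(): hands the job in, once; it reports no verdict.
The state is a dict: "time": time; "joint_pos": joint angles; "dq": joint speeds; "tau": joint torques, N m; "ee_pos": TCP position; "orientation": TCP orientation; "wrist_force": force on the tool from outside, world axes, zero at the start; "ft_torque": the same for the moment, N m; "finger_gap": opening from 0.0 (shut) to 1.0 (fully open).
Only numpy, scipy, OpenCV 4.12 (cv2) and the standard library are available. Lean on these libraries where they do the work, as an engineer would, in place of code of your own. Each camera call takes 0.05 s, during which the arm holds its last target.

## Working session

There is one attempt and no reset: what is moved stays moved. The work goes in short steps, Python scripts to look and compute and a tool call to move; the robot and the scene stay as the last step left them, time stands still between calls to the robot, and variables do not carry over. Pictures are saved under pics/ and viewed, and the job is handed in when it is done.

Besides the shell and the picture viewer there is one more tool, called after "Call:" in YAML: its name, and indented under it one key for each argument. step_arm: Moves the arm, as the interface text tells. Its arguments: {"type":"object","properties":{"deltas":{"type":"array","items":{"type":"array"}},"force":{"type":"number"}},"required":["deltas"]}

```bash
mkdir -p pics; cat > h.py <<'E'
import numpy as np,cv2
from workcell import r,snapshot,order
def snap(n,tag):
    s=snapshot(n); cv2.imwrite(f'pics/{tag}.png',s['image'][:,:,::-1]); np.savez(f'pics/{tag}.npz',**s); return s
def load(tag): return dict(np.load(f'pics/{tag}.npz'))
def ray(s,u,v):
    K=s['intrinsics'];E=s['extrinsics'];d=np.linalg.inv(K)@np.array([u,v,1.]);d=np.array([d[0],-d[1],-d[2]])
    R=E[:3,:3];return -R.T@E[:3,3],R.T@d
def onplane(s,u,v,z):
    o,d=ray(s,u,v);return o+d*(z-o[2])/d[2]
def pt(s,u,v):
    o,d=ray(s,u,v);return o+d*s['range_z'][int(round(v)),int(round(u))]
def proj(s,p):
    c=s['extrinsics'][:3,:3]@p+s['extrinsics'][:3,3];q=s['intrinsics']@np.array([c[0],-c[1],-c[2]]);return q[:2]/q[2]
E
python3 - <<'E'
from h import *
for n in ['scene','side','wrist']: snap(n,n+'0')
print(r.get_obs())
E
```

```text
{'time': 0.15, 'joint_pos': array([ 1.16079436,  0.53699583, -0.00439599,  1.53865349,  0.0026049 ,
        1.06727288, -0.07120313]), 'dq': array([ 1.86250248e-03, -1.43025360e-03,  1.37395108e-03, -1.35861836e-03,
       -8.10434329e-04,  5.76122733e-05, -9.95869984e-04]), 'tau': array([ 1.82341897e-03, -5.71330798e+01,  9.91971865e-01, -2.51828527e+01,
       -5.61322540e-02,  1.51682203e-02,  6.05919990e-05]), 'ee_pos': array([ 0.21891487, -0.61155525,  0.26003547]), 'orientation': array([-0.69655942, -0.12141807,  0.69680615, -0.12051477]), 'wrist_force': array([-0.1258388 ,  0.52062939, -0.75743423]), 'ft_torque': array([-0.05625752,  0.00194269,  0.01510403]), 'finger_gap': 1.0011124763823296}
```

View pics/scene0.png

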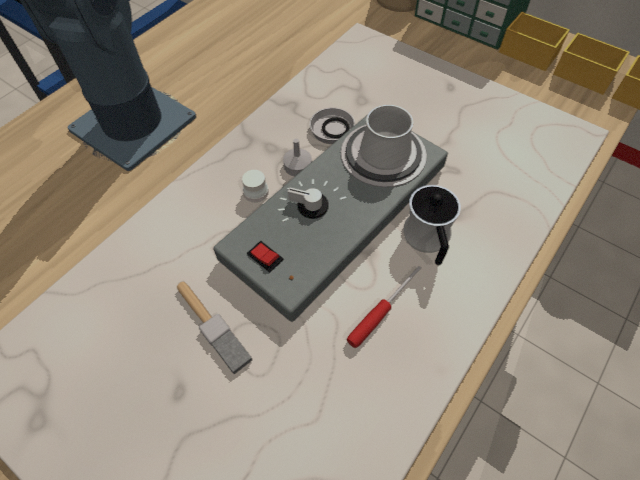

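View pics/side0.png

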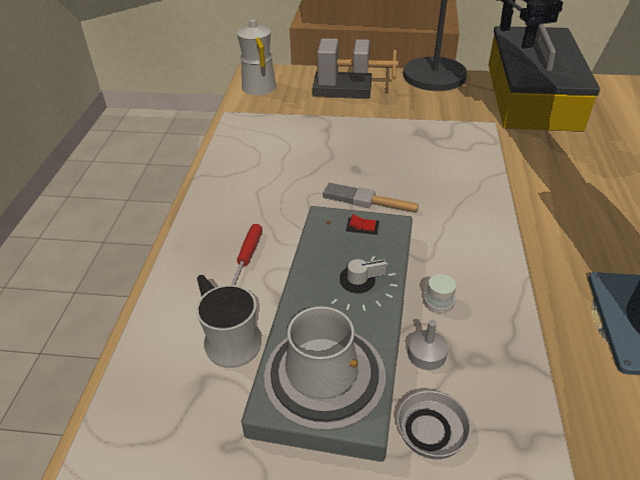

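View pics/wrist0.png

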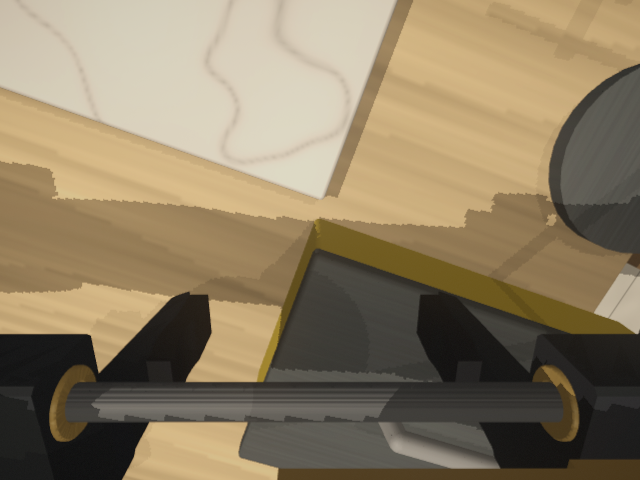

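Scene: dial at about (312,203) with its wing end near (290,191) pointing at the robot and jar, rocker at (265,255), moka at (385,150). Side: dial hub (358,270), wing end (384,268), rocker (363,224), jar (440,292).

```bash
python3 - <<'E'
from h import *
s=load('scene0');print(s.keys())
a=cv2.resize(cv2.imread('pics/scene0.png')[160:280,210:370],None,fx=5,fy=5,interpolation=cv2.INTER_CUBIC);cv2.imwrite('pics/sc_c.png',a)
a=cv2.resize(cv2.imread('pics/side0.png')[205:325,300:460],None,fx=5,fy=5,interpolation=cv2.INTER_CUBIC);cv2.imwrite('pics/si_c.png',a)
for n,uv in [('scene',[(312,240),(340,230),(313,213),(315,195),(265,255),(254,178),(230,215)]),('side',[(330,250),(390,250),(357,288),(360,265),(440,284),(480,250)])]:
    s=load(n+'0')
    for u,v in uv: print(n,u,v,pt(s,u,v).round(4))
E
```

```text
dict_keys(['image', 'range_z', 'intrinsics', 'extrinsics'])
scene 312 240 [ 0.5743 -0.045   0.0751]
scene 340 230 [0.6029 0.0034 0.0751]
scene 313 213 [ 0.5431 -0.0007  0.0844]
scene 315 195 [0.535  0.0173 0.1148]
scene 265 255 [ 0.5309 -0.1252  0.0864]
scene 254 178 [0.3879 0.0059 0.0694]
scene 230 215 [ 0.3807 -0.0695  0.0201]
side 330 250 [ 0.5824 -0.0523  0.0773]
side 390 250 [ 0.4765 -0.0606  0.0787]
side 357 288 [0.5288 0.0386 0.0806]
side 360 265 [0.5262 0.0148 0.1108]
side 440 284 [0.3907 0.0044 0.0681]
side 480 250 [ 0.3033 -0.1397  0.02  ]
```

View pics/sc_c.png

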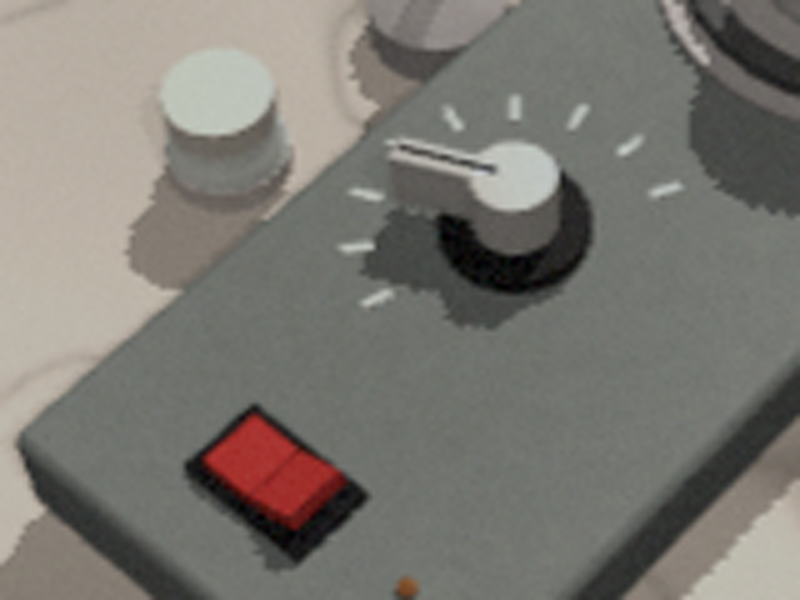

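View pics/si_c.png

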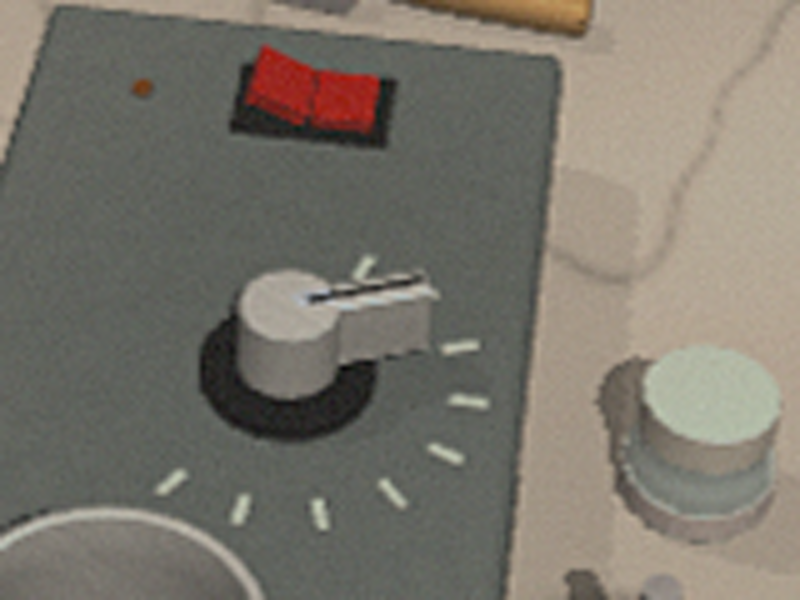

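```bash
python3 - <<'E'
from h import *
M={'scene':[(377,298),(357,246),(366,194),(454,118),(516,107),(578,116),(630,145),(665,188)],'side':[(366,266),(460,347),(468,401),(445,455),(393,494),(320,514),(240,508),(170,482)]}
O={'scene':(210,160),'side':(300,205)}
W={'scene':[(392,150),(490,168)],'side':[(430,287),(310,298)]}
H={'scene':[(514,177)],'side':[(289,304)]}
R={'scene':[(255,405),(353,487),(295,528),(205,462),(303,448)],'side':[(263,50),(310,120),(380,75),(315,72)]}
C={}
allm=[]
for n in M:
    s=load(n+'0')
    f=lambda p,z:onplane(s,O[n][0]+p[0]/5-.4,O[n][1]+p[1]/5-.4,z)
    P=np.array([f(p,.075) for p in M[n]])
    A=np.c_[2*P[:,:2],np.ones(len(P))];x=np.linalg.lstsq(A,(P[:,:2]**2).sum(1),rcond=None)[0]
    c=x[:2];print(n,'mark circle',c.round(4),'r',np.sqrt(x[2]+c@c).round(4))
    h=f(H[n][0],.111);print('hub top',h.round(4))
    w=np.array([f(p,.111) for p in W[n]]);print('wing',w.round(4))
    for q in P: print('  mark',q.round(4),np.degrees(np.arctan2(q[0]-c[0],q[1]-c[1])).round(1))
    for cc in (c,h[:2]): print('wing ang',np.degrees(np.arctan2(w[0,0]-cc[0],w[0,1]-cc[1])).round(1), 'rad',np.linalg.norm(w[0,:2]-cc).round(4))
    d=w[0]-w[1];print('line ang',np.degrees(np.arctan2(d[0],d[1])).round(1))
    for p in R[n]: print('  rocker@.09',f(p,.09).round(4),'@.084',f(p,.084).round(4))
    # deck edge dir via depth
E
```

```text
scene mark circle [0.528 0.018] r 0.061
hub top [0.5293 0.0166 0.111 ]
wing [[ 4.847e-01 -4.000e-04  1.110e-01]
 [ 5.195e-01  1.470e-02  1.110e-01]]
  mark [ 0.505  -0.0383  0.075 ] -157.7
  mark [ 0.4835 -0.024   0.075 ] -133.3
  mark [ 0.4704 -0.0026  0.075 ] -109.6
  mark [0.4747 0.0474 0.075 ] -61.1
  mark [0.4911 0.0665 0.075 ] -37.3
  mark [0.5137 0.0774 0.075 ] -13.5
  mark [0.5389 0.0778 0.075 ] 10.3
  mark [0.5623 0.0686 0.075 ] 34.1
wing ang -112.9 rad 0.047
wing ang -110.9 rad 0.0477
line ang -113.4
  rocker@.09 [ 0.5066 -0.1083  0.09  ] @.084 [ 0.5036 -0.1058  0.084 ]
  rocker@.09 [ 0.5568 -0.1138  0.09  ] @.084 [ 0.5542 -0.1113  0.084 ]
  rocker@.09 [ 0.551  -0.1386  0.09  ] @.084 [ 0.5483 -0.1364  0.084 ]
  rocker@.09 [ 0.5079 -0.1371  0.09  ] @.084 [ 0.5049 -0.1348  0.084 ]
  rocker@.09 [ 0.5322 -0.1119  0.09  ] @.084 [ 0.5294 -0.1095  0.084 ]
side mark circle [0.5302 0.015 ] r 0.0615
hub top [0.5303 0.0163 0.111 ]
wing [[0.4845 0.004  0.111 ]
 [0.5236 0.0129 0.111 ]]
  mark [ 0.5059 -0.0417  0.075 ] -156.8
  mark [ 0.4724 -0.0048  0.075 ] -108.9
  mark [0.4693 0.0203 0.075 ] -85.0
  mark [0.4764 0.0454 0.075 ] -60.5
  mark [0.4928 0.0641 0.075 ] -37.4
  mark [0.5158 0.0749 0.075 ] -13.6
  mark [0.5416 0.0749 0.075 ] 10.7
  mark [0.5651 0.0659 0.075 ] 34.4
wing ang -103.5 rad 0.047
wing ang -105.0 rad 0.0475
line ang -102.8
  rocker@.09 [ 0.549  -0.1391  0.09  ] @.084 [ 0.5494 -0.1463  0.084 ]
  rocker@.09 [ 0.5293 -0.1008  0.09  ] @.084 [ 0.5295 -0.1077  0.084 ]
  rocker@.09 [ 0.505  -0.1284  0.09  ] @.084 [ 0.505  -0.1356  0.084 ]
  rocker@.09 [ 0.529 -0.128  0.09 ] @.084 [ 0.5292 -0.1352  0.084 ]
```

```bash
cat >> h.py <<'E'
from scipy.spatial.transform import Rotation as Ro
AX=np.array([.5295,.0165])
def goal(th,rho,off,z,sgn=1):
    """th deg (atan2(dx,dy)) wing dir; finger centre at rho along, off behind (ccw). returns p,R with tool y=sgn*tangent"""
    t=np.radians(th);d=np.array([np.sin(t),np.cos(t)]);tg=np.array([np.cos(t),-np.sin(t)])
    p=np.r_[AX+rho*d-off*tg,z];y=sgn*np.r_[tg,0];x=np.array([0,0,-1.]);return p,np.c_[x,y,np.cross(x,y)]
def delta(p,R,o=None):
    o=o or r.get_obs();R0=Ro.from_quat(o['orientation']).as_matrix()
    rv=Ro.from_matrix(R0.T@R).as_rotvec();return rv.round(4),(R0.T@(p-o['ee_pos'])*1e3).round(1)
E
python3 - <<'E'
from h import *
o=r.get_obs();R0=Ro.from_quat(o['orientation']).as_matrix();print(R0.round(3))
for s in (1,-1): print(s,*delta(*goal(-109,.038,.034,.2,s)),goal(-109,.038,.034,.2,s)[0])
for n in ('scene','side'):
    s=load(n+'0');z=s['range_z']
    vv,uu=np.where(z>0);K=s['intrinsics'];E=s['extrinsics']
    d=np.linalg.inv(K)@np.c_[uu,vv,np.ones(len(uu))].T;d[1:]*=-1
    P=(E[:3,:3].T@((d*z[vv,uu])-E[:3,3:4])).T
    m=(P[:,2]>.13)&(P[:,2]<.2)&(P[:,0]>.4)&(P[:,0]<.7)&(P[:,1]>.1)&(P[:,1]<.35);Q=P[m];print('moka',Q.min(0).round(3),Q.max(0).round(3))
    im=s['image'][vv,uu].astype(int);red=(im[:,0]>110)&(im[:,1]<60)&(im[:,2]<60)&(P[:,0]>.45)&(P[:,0]<.6)&(P[:,1]<-.08)&(P[:,1]>-.17)
    Q=P[red];print('red',red.sum(),Q.min(0).round(4),Q.max(0).round(4),Q.mean(0).round(4))
    for x in np.arange(.5,.565,.006):
        k=(abs(Q[:,0]-x)<.003)
        if k.sum(): print('  ',x.round(3),Q[k,1].min().round(4),Q[k,1].max().round(4),np.median(Q[k,2]).round(4))
    # deck edges yaw
    m=(abs(P[:,2]-.075)<.004)&(P[:,1]>-.15)&(P[:,1]<.25)&(P[:,0]>.4)&(P[:,0]<.7);Q=P[m]
    for y in (-.1,-.05,0.05,.1): 
        k=abs(Q[:,1]-y)<.004;print('deck x range at',y,Q[k,0].min().round(4),Q[k,0].max().round(4))
E
```

```text
[[-0.001  0.337 -0.941]
 [ 0.001 -0.941 -0.337]
 [-1.    -0.001  0.   ]]
1 [-3.1294e+00 -2.1000e-03  2.0000e-04] [  60.6 -453.  -465.7] [ 0.50463961 -0.02801922  0.2       ]
-1 [0.0122 0.0001 0.0013] [  60.6 -453.  -465.7] [ 0.50463961 -0.02801922  0.2       ]
moka [0.524 0.16  0.13 ] [0.617 0.252 0.176]
red 282 [ 0.5013 -0.1376  0.0784] [ 0.55   -0.1085  0.096 ] [ 0.526  -0.1237  0.0866]
   0.5 -0.1307 -0.1237 0.0788
   0.506 -0.1347 -0.1085 0.0841
   0.512 -0.1351 -0.1095 0.085
   0.518 -0.1362 -0.1101 0.0846
   0.524 -0.1358 -0.1107 0.0845
   0.53 -0.136 -0.111 0.0853
   0.536 -0.1361 -0.1118 0.0884
   0.542 -0.1376 -0.1125 0.0913
   0.548 -0.1365 -0.1133 0.0929
deck x range at -0.1 0.4411 0.6402
deck x range at -0.05 0.4468 0.6436
deck x range at 0.05 0.4537 0.652
deck x range at 0.1 0.456 0.6963
moka [0.517 0.163 0.13 ] [0.615 0.255 0.175]
red 262 [ 0.5057 -0.1387  0.0797] [ 0.5519 -0.1065  0.0957] [ 0.5295 -0.1211  0.0863]
   0.506 -0.1339 -0.1097 0.0844
   0.512 -0.1331 -0.1065 0.0845
   0.518 -0.1335 -0.108 0.084
   0.524 -0.1387 -0.1087 0.0837
   0.53 -0.1354 -0.1093 0.0846
   0.536 -0.137 -0.1108 0.0873
   0.542 -0.1362 -0.1092 0.0898
   0.548 -0.1383 -0.1091 0.0924
   0.554 -0.122 -0.1108 0.0885
deck x range at -0.1 0.4423 0.639
deck x range at -0.05 0.4442 0.6433
deck x range at 0.05 0.4526 0.6516
deck x range at 0.1 0.4572 0.6559
```

Call:
step_arm:
  deltas:
    - [[0, 0, 0], [0, -20, -20], -1]
    - [[0, 0, 0], [0, -38, -39], -1]
    - [[0, 0, 0], [0, -39, -40], -1]
    - [[0, 0, 0], [0, -39, -40], -1]
    - [[0, 0, 0], [0, -39, -40], -1]
    - [[0, 0, 0], [0, -39, -40], -1]
    - [[0, 0, 0], [0, -39, -40], -1]
    - [[0, 0, 0], [0, -39, -40], -1]
    - [[0, 0, 0], [0, -39, -40], -1]
    - [[0, 0, 0], [0, -39, -40], -1]
    - [[0, 0, 0], [0, -39, -40], -1]
    - [[0, 0, 0], [0, -20, -20], -1]
  force: 20

```text
time: 1.65
ee_pos: [0.4887, -0.0568, 0.2607]
orientation: [0.697, 0.123, -0.696, 0.122]
wrist_force: [0.8, -0.5, -0.1]
finger_gap: 0.01
```

Call:
step_arm:
  deltas:
    - [[-0.1, 0, 0], [0, 0, 0], -1]
    - [[-0.18, 0, 0], [0, 0, 0], -1]
    - [[-0.18, 0, 0], [0, 0, 0], -1]
    - [[-0.18, 0, 0], [0, 0, 0], -1]
    - [[-0.18, 0, 0], [0, 0, 0], -1]
    - [[-0.18, 0, 0], [0, 0, 0], -1]
    - [[-0.18, 0, 0], [0, 0, 0], -1]
    - [[-0.18, 0, 0], [0, 0, 0], -1]
    - [[-0.18, 0, 0], [0, 0, 0], -1]
    - [[-0.18, 0, 0], [0, 0, 0], -1]
    - [[-0.18, 0, 0], [0, 0, 0], -1]
    - [[-0.1, 0, 0], [0, 0, 0], -1]

```text
time: 3.15
ee_pos: [0.4876, -0.0602, 0.2605]
orientation: [0.273, 0.652, -0.273, 0.652]
wrist_force: [0.2, -0.3, 0.1]
finger_gap: 0.008
```

```bash
python3 - <<'E'
from h import *
o=r.get_obs();print(o['time'],o['joint_pos'].round(3),o['ee_pos'],o['finger_gap'],delta(*goal(-109,.038,.034,.2,1)))
E
```

```text
3.15 [ 0.582  0.339 -0.664  1.919  0.252  0.967  0.578] [ 0.4875695  -0.06020936  0.26051996] 0.007889344136857986 (array([-1.1254e+00, -5.0000e-04,  1.0000e-04]), array([ 60.5,  34.8, -11. ]))
```

Call:
step_arm:
  deltas:
    - [[-0.1, 0, 0], [0, 0, 0], -1]
    - [[-0.18, 0, 0], [0, 0, 0], -1]
    - [[-0.18, 0, 0], [0, 0, 0], -1]
    - [[-0.18, 0, 0], [0, 0, 0], -1]
    - [[-0.18, 0, 0], [0, 0, 0], -1]
    - [[-0.18, 0, 0], [0, 0, 0], -1]
    - [[-0.125, 0, 0], [0, 0, 0], -1]
    - [[0, 0, 0], [0, 0, 0], -1]

```text
time: 4.15
ee_pos: [0.4876, -0.0602, 0.2605]
orientation: [-0.115, 0.698, 0.115, 0.698]
wrist_force: [0.9, 0.3, 0.4]
finger_gap: 0.008
```

```bash
python3 - <<'E'
from h import *
o=r.get_obs();print(o['time'],o['joint_pos'].round(3),o['ee_pos'],o['finger_gap'],delta(*goal(-109,.038,.034,.18,1)))
s=snap('wrist','w1');snap('side','s1');s=snap('scene','c1')
E
```

```text
4.15 [ 0.759  0.403 -0.898  1.911  0.372  1.004  1.592] [ 0.48760345 -0.0602252   0.2604988 ] 0.008334689572609912 (array([-0.0058, -0.0003, -0.0005]), array([80.5, 25. , 26.5]))
```

View pics/w1.png

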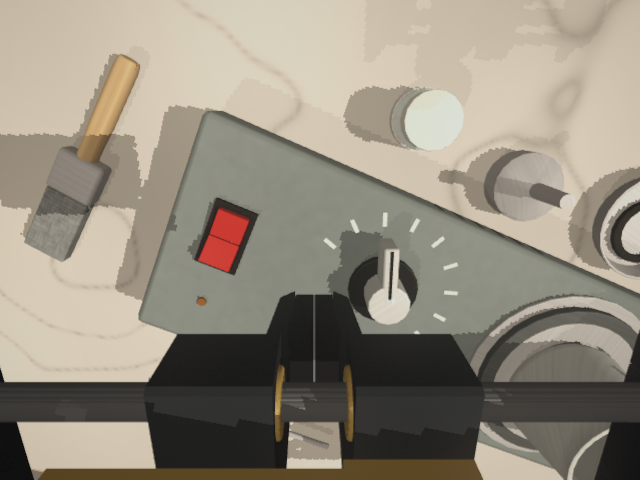

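View pics/s1.png

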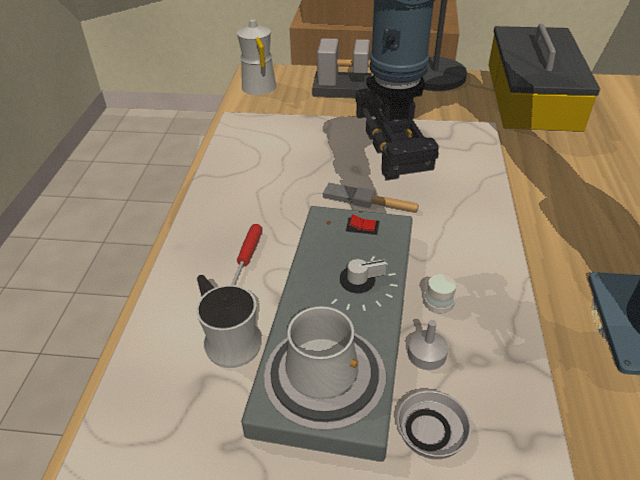

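Wrist view: wing line from hub (389,303) to end (392,252), mark 2 at (385,219); rocker at (226,236); closed fingertips at (314,295), tapering to about 17 mm wide.

```bash
python3 - <<'E'
from h import *
s=load('w1')
mk=[(330,243),(357,227),(385,219),(413,226),(437,242),(450,266),(450,292),(440,317)]
P=np.array([onplane(s,*p,.075) for p in mk]);A=np.c_[2*P[:,:2],np.ones(len(P))];x=np.linalg.lstsq(A,(P[:,:2]**2).sum(1),rcond=None)[0];c=x[:2];print(c,np.sqrt(x[2]+c@c))
print(np.degrees(np.arctan2(P[:,0]-c[0],P[:,1]-c[1])).round(1))
a,b=onplane(s,391.5,252,.111),onplane(s,389,298,.111);d=a-b;print(a,b,np.degrees(np.arctan2(d[0],d[1])), onplane(s,389,305,.111))
print('wing ang',np.degrees(np.arctan2(*(a[:2]-AX))),np.degrees(np.arctan2(*(a[:2]-c))))
E
```

```text
[0.53237517 0.01724182] 0.06125980170073773
[-156.4 -131.5 -109.1  -86.4  -62.2  -38.2  -14.7    9.4]
[0.48843491 0.00136874 0.111     ] [0.52458965 0.01409761 0.111     ] -109.39545113623167 [0.53026007 0.01641111 0.111     ]
wing ang -110.22733810278059 -109.86186981437899
```

```bash
python3 - <<'E'
from h import *
for n,c in (('w1',(230,140,370,300)),('c1',(180,150,340,290)),('s1',(330,60,450,200))):
    im=cv2.imread(f'pics/{n}.png')[c[1]:c[3],c[0]:c[2]];cv2.imwrite(f'pics/{n}z.png',cv2.resize(im,None,fx=4,fy=4))
E
echo
```

```text
(no output)
```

View pics/c1.png

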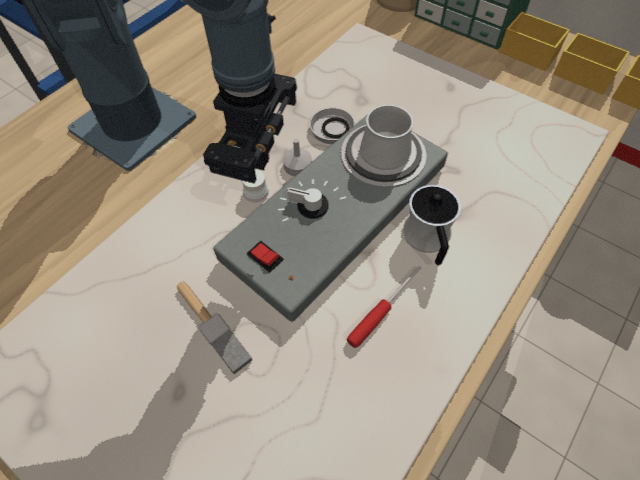

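View pics/s1z.png

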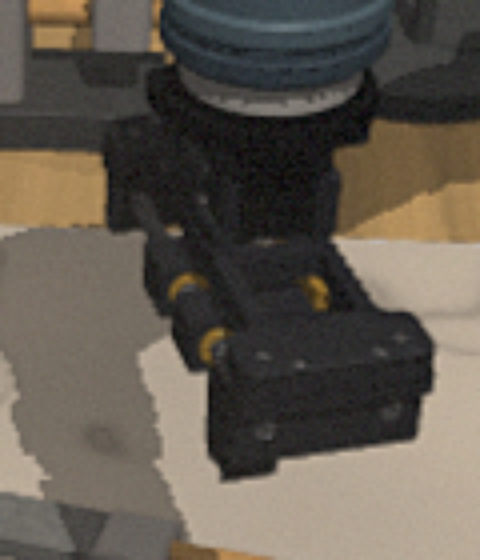

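Call:
step_arm:
  deltas:
    - [[0, 0, 0], [10, 6, 6.5], -1]
    - [[0, 0, 0], [25, 6, 7], -1]
    - [[0, 0, 0], [25, 7, 7], -1]
    - [[0, 0, 0], [20, 6, 6], -1]
    - [[0, 0, 0], [20, 0, 0], -1]
    - [[0, 0, 0], [0, 0, 0], -1]

```text
time: 5.05
ee_pos: [0.5037, -0.0278, 0.1592]
orientation: [-0.115, 0.699, 0.115, 0.697]
wrist_force: [0.7, 0.1, 0.1]
finger_gap: 0.006
```

```bash
python3 - <<'E'
from h import *
o=r.get_obs();print(o['time'],o['joint_pos'].round(3),o['ee_pos'],o['wrist_force'],delta(*goal(-109,.038,.034,.114,1)))
snap('wrist','w2');snap('side','s2')
for n,c in (('s2',(290,150,450,300)),):
    im=cv2.imread(f'pics/{n}.png')[c[1]:c[3],c[0]:c[2]];cv2.imwrite(f'pics/{n}z.png',cv2.resize(im,None,fx=4,fy=4))
E
```

```text
5.05 [ 0.581  0.57  -0.788  1.963  0.542  0.835  1.391] [ 0.50373962 -0.02783813  0.1591531 ] [0.7295426  0.09142213 0.10652529] (array([-0.0042, -0.0029, -0.0012]), array([45.2, -0.5,  0.9]))
```

View pics/s2z.png

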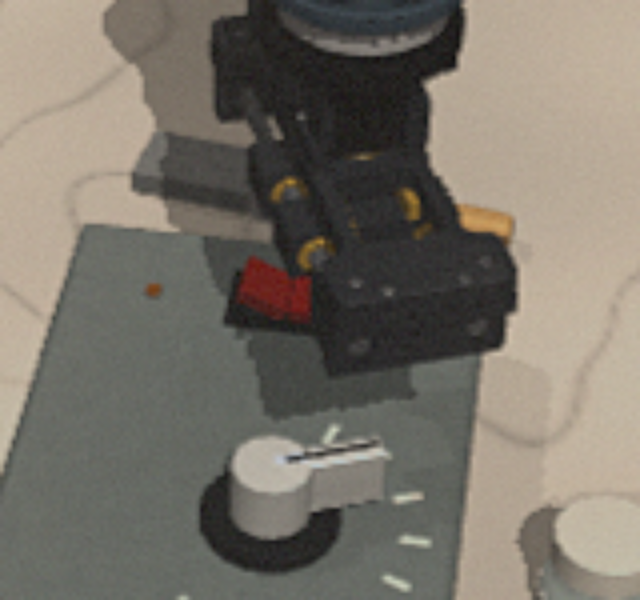

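View pics/w2.png

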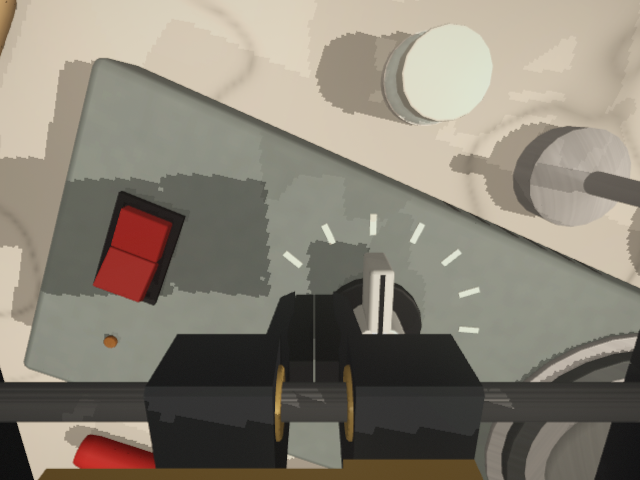

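Side: gripper sits beside the dial over the deck, wing end at crop (380,450), unobstructed; wrist: wing at (381,290) to the right of the fingertips (294–334). Descending beside the wing.

Call:
step_arm:
  deltas:
    - [[0, 0, 0], [15, -1, 0.5], -1]
    - [[0, 0, 0], [20, -1, 0.5], -1]
    - [[0, 0, 0], [10, 0, 0], -1]
    - [[0, 0, 0], [0, 0, 0], -1]

```text
time: 5.65
ee_pos: [0.5057, -0.0294, 0.1146]
orientation: [-0.115, 0.698, 0.115, 0.697]
wrist_force: [0.4, -0.3, -0.7]
finger_gap: 0.007
```

```bash
cat > look.py <<'E'
from h import *
import sys
t=sys.argv[1]
o=r.get_obs();print(round(o['time'],2),o['ee_pos'].round(4),o['wrist_force'].round(2))
R=Ro.from_quat(o['orientation']).as_matrix()
y=R[:,1];th=np.degrees(np.arctan2(-y[1],y[0]));d=np.array([np.sin(np.radians(th)),np.cos(np.radians(th))]);tg=np.array([d[1],-d[0]])
q=o['ee_pos'][:2]-AX;print('tool th',th.round(1),'rho',(q@d).round(4),'off',(-q@tg).round(4),'fingerF in y_tool',(R.T@o['wrist_force']).round(1),'j7',o['joint_pos'][6].round(2))
c=snap('scene','c'+t)['image'][130:290,190:380];w=snap('side','s'+t)['image'][205:325,290:450];k=snap('wrist','w'+t)['image']
L=cv2.resize(c,(475,400),interpolation=cv2.INTER_CUBIC);S=cv2.resize(w,(325,244),interpolation=cv2.INTER_CUBIC);kk=cv2.resize(k,(475,356))[100:300]
im=np.zeros((600,800,3),np.uint8);im[:400,:475]=L;im[:244,475:]=S;im[400:,:475]=kk
cv2.imwrite(f'pics/l{t}.png',im[:,:,::-1])
E
python3 look.py 3
```

```text
5.65 [ 0.5057 -0.0294  0.1146] [ 0.44 -0.3  -0.65]
tool th -108.8 rho 0.0373 off 0.0358 fingerF in y_tool [ 0.6 -0.4  0.3] j7 1.33
```

View pics/l3.png

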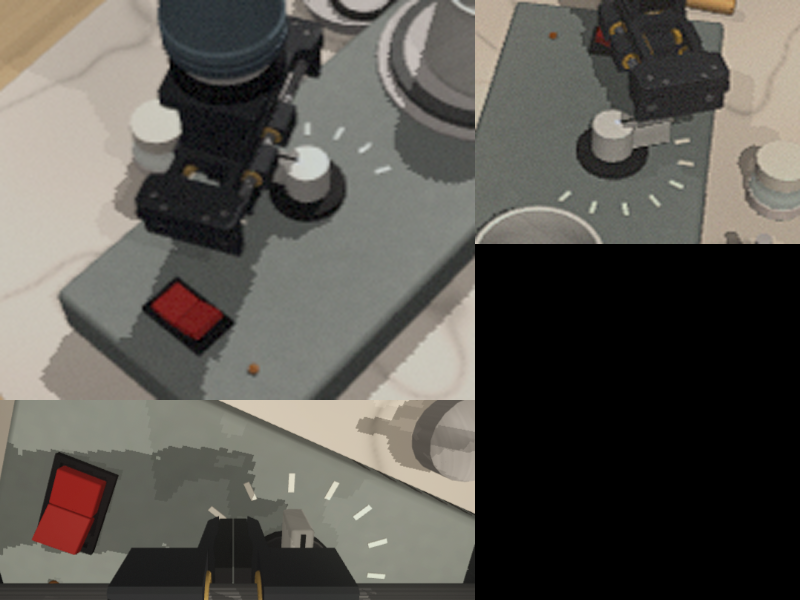

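Call:
step_arm:
  deltas:
    - [[0, 0, 0], [0, 4, 0], -1]
    - [[0, 0, 0], [0, 4, 0], -1]
    - [[0, 0, 0], [0, 0, 0], -1]

```text
time: 6.18
ee_pos: [0.5038, -0.0214, 0.1159]
orientation: [-0.115, 0.698, 0.115, 0.698]
wrist_force: [-0.3, 0.3, 0.3]
finger_gap: 0.004
```

```bash
python3 look.py 4
```

```text
6.17 [ 0.5038 -0.0214  0.1159] [-0.27  0.29  0.26]
tool th -108.8 rho 0.0365 off 0.0276 fingerF in y_tool [-0.3  0.4 -0.2] j7 1.32
```

View pics/w4.png

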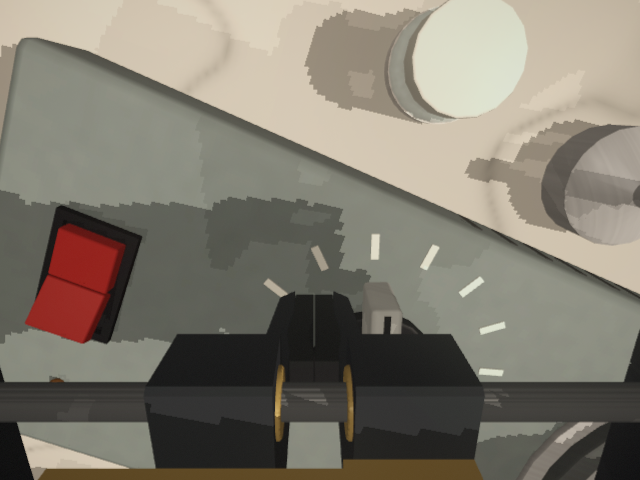

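Call:
step_arm:
  deltas:
    - [[0, 0, 0], [0.5, 3, 1], -1]
    - [[0, 0, 0], [0.5, 2, 0.5], -1]
    - [[0, 0, 0], [0, 0, 0], -1]

```text
time: 6.7
ee_pos: [0.5036, -0.0164, 0.1147]
orientation: [-0.115, 0.698, 0.115, 0.698]
wrist_force: [0.2, 0.7, 0.2]
finger_gap: 0.004
```

```bash
python3 look.py 5
```

```text
6.7 [ 0.5036 -0.0164  0.1147] [0.24 0.75 0.16]
tool th -108.8 rho 0.0351 off 0.0228 fingerF in y_tool [-0.2  0.6  0.5] j7 1.31
```

View pics/w5.png

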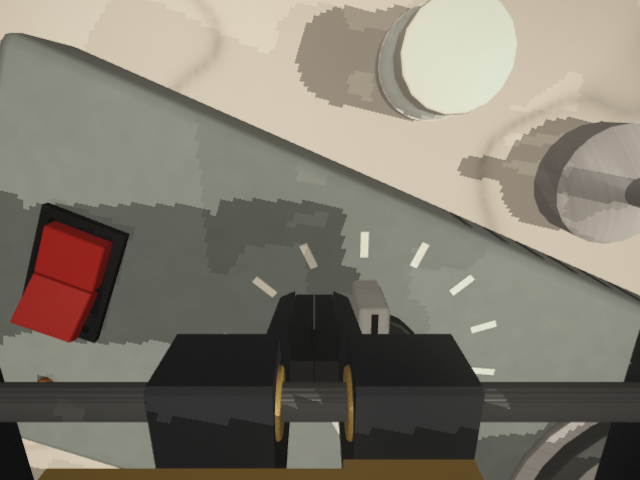

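Call:
step_arm:
  deltas:
    - [[0, 0, 0], [0, 2, -2], -1]
    - [[0, 0, 0], [0, 2, -1], -1]
    - [[0, 0, 0], [0, 0, 0], -1]

```text
time: 7.22
ee_pos: [0.5003, -0.0147, 0.1149]
orientation: [-0.115, 0.697, 0.114, 0.698]
wrist_force: [3.3, -2.7, -1.6]
finger_gap: 0.006
```

```bash
python3 look.py 6
```

```text
7.22 [ 0.5003 -0.0147  0.1149] [ 3.25 -2.65 -1.58]
tool th -108.7 rho 0.0376 off 0.0202 fingerF in y_tool [ 1.6 -3.6  2.2] j7 1.3
```

View pics/w6.png

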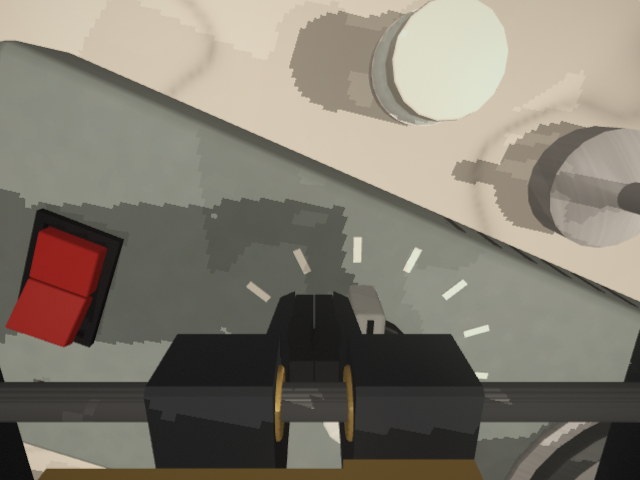

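Contact is made (−3.6 N, offset 20 mm). Now I start the arc about the dial axis, in small portions.

Call:
step_arm:
  deltas:
    - [[0.07, 0, 0], [0, 2.7, -1.2], -1]
    - [[0.07, 0, 0], [0, 2.7, -1.2], -1]
    - [[0.07, 0, 0], [0, 2.7, -1.2], -1]
    - [[0, 0, 0], [0, 0, 0], -1]

```text
time: 7.88
ee_pos: [0.4934, -0.0062, 0.1147]
orientation: [-0.042, 0.706, 0.042, 0.706]
wrist_force: [-0.6, -1.1, 0.4]
finger_gap: 0.003
```

```bash
python3 look.py 7
```

```text
7.88 [ 0.4934 -0.0062  0.1147] [-0.58 -1.06  0.41]
tool th -96.8 rho 0.0386 off 0.0183 fingerF in y_tool [-0.4 -1.  -0.7] j7 1.11
```

View pics/w7.png

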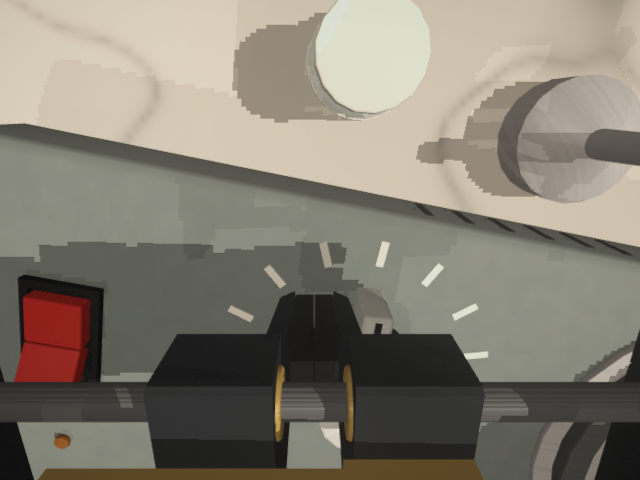

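Wing has snapped: its outer end (372,300) now points at mark 3 (383,255), force gone. One click done; next one.

Call:
step_arm:
  deltas:
    - [[0.07, 0, 0], [0, 2.7, -1.2], -1]
    - [[0.07, 0, 0], [0, 2.7, -1.2], -1]
    - [[0.07, 0, 0], [0, 2.7, -1.2], -1]
    - [[0.07, 0, 0], [0, 2.7, -1.2], -1]
    - [[0.07, 0, 0], [0, 2.7, -1.2], -1]
    - [[0.07, 0, 0], [0, 2.7, -1.2], -1]
    - [[0, 0, 0], [0, 0, 0], -1]

```text
time: 8.9
ee_pos: [0.4875, 0.0097, 0.1146]
orientation: [0.106, 0.699, -0.106, 0.699]
wrist_force: [0.3, 0.1, -1.1]
finger_gap: 0.004
```

```bash
python3 look.py 8
```

```text
8.9 [0.4875 0.0097 0.1146] [ 0.29  0.14 -1.09]
tool th -72.7 rho 0.0381 off 0.0189 fingerF in y_tool [1.1 0.2 0.2] j7 0.72
```

View pics/w8.png

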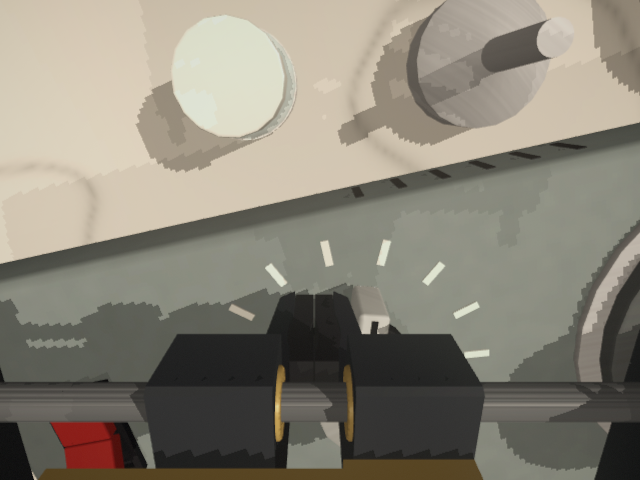

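View pics/l8.png

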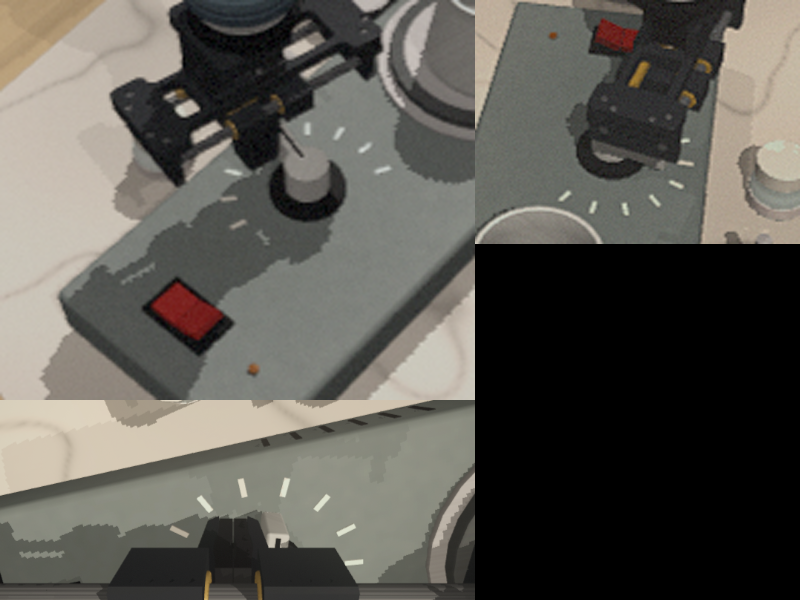

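Scene crop: the dark line now runs from the hub (303,157) up to about (280,124); I'll turn that into an angle.

```bash
python3 - <<'E'
from h import *
s=load('c8');f=lambda p:onplane(s,190+p[0]/2.5-.2,130+p[1]/2.5-.2,.111)
a,b=f((280,124)),f((303,157));d=a-b;print(a,b,np.degrees(np.arctan2(d[0],d[1])))
s=load('w8')
for p in [(384,252),(434,272)]:
    q=onplane(s,*p,.075);print(np.degrees(np.arctan2(*(q[:2]-AX))))
# predicted wing end top centre at click 3,4,5
for th in (-85.4,-61.4,-37.4):
    t=np.radians(th);print(th,proj(s,np.r_[AX+.048*np.array([np.sin(t),np.cos(t)]),.111]).round(0))
im=cv2.imread('pics/c8.png')[150:220,270:340];cv2.imwrite('pics/c8z.png',cv2.resize(im,None,fx=8,fy=8,interpolation=cv2.INTER_CUBIC))
E
```

```text
[0.49040585 0.0343664  0.111     ] [0.5237845 0.0195694 0.111    ] -66.09193891990436
-60.12823256816379
-35.830180417785826
-85.4 [335. 315.]
-61.4 [389. 314.]
-37.4 [437. 333.]
```

Wing at click 4 (two done). Next click, with the same portion.

Call:
step_arm:
  deltas:
    - [[0.07, 0, 0], [0, 2.7, -1.2], -1]
    - [[0.07, 0, 0], [0, 2.7, -1.2], -1]
    - [[0.07, 0, 0], [0, 2.7, -1.2], -1]
    - [[0.07, 0, 0], [0, 2.7, -1.2], -1]
    - [[0.07, 0, 0], [0, 2.7, -1.2], -1]
    - [[0.07, 0, 0], [0, 2.7, -1.2], -1]
    - [[0, 0, 0], [0, 0, 0], -1]

```text
time: 9.93
ee_pos: [0.4888, 0.0273, 0.1147]
orientation: [0.249, 0.662, -0.249, 0.662]
wrist_force: [0.6, -0.5, 0.1]
finger_gap: 0.005
```

```bash
python3 look.py 9
```

```text
9.93 [0.4888 0.0273 0.1147] [ 0.61 -0.46  0.14]
tool th -48.7 rho 0.0377 off 0.0187 fingerF in y_tool [-0.1  0.1  0.8] j7 0.34
```

View pics/w9.png

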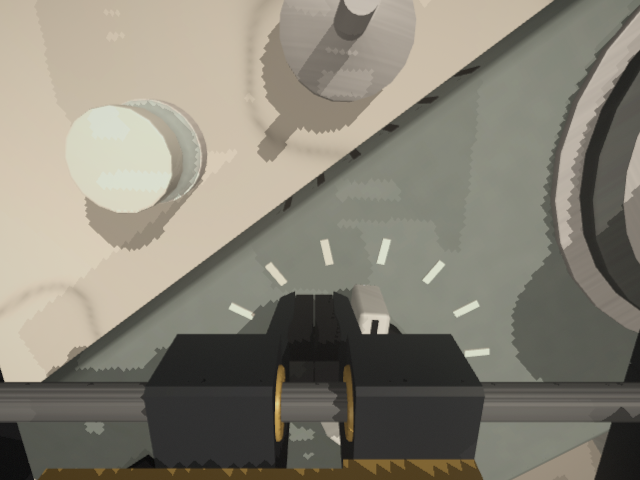

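View pics/l9.png

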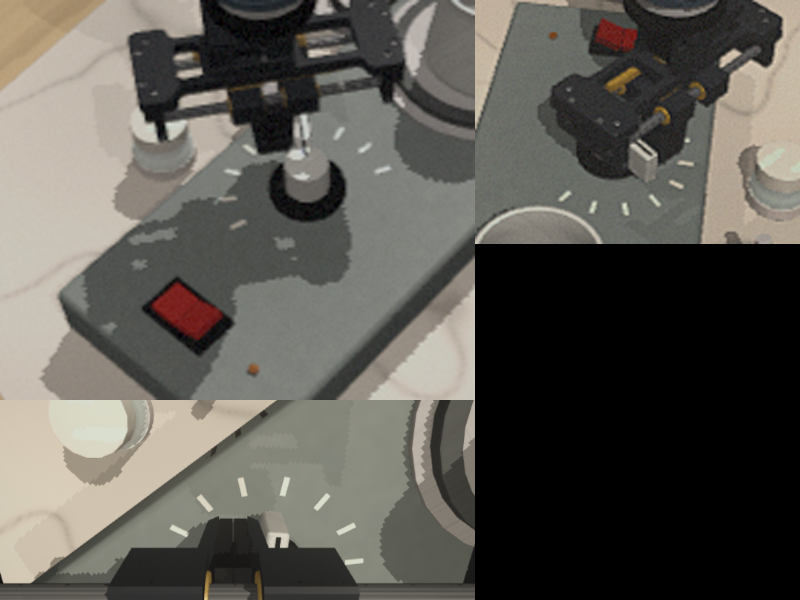

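Same picture relative to the tool: wing at (373,310) between mark and finger; checking the angle numerically before the last click.

```bash
python3 - <<'E'
from h import *
s=load('w9')
for th in (-61.4,-37.4,-13.4):
    t=np.radians(th);print(th,proj(s,np.r_[AX+.048*np.array([np.sin(t),np.cos(t)]),.111]).round(0))
s=load('c9')
for th in (-61.4,-37.4,-13.4):
    t=np.radians(th);q=proj(s,np.r_[AX+.048*np.array([np.sin(t),np.cos(t)]),.111]);print(th,((q-[190,130])*2.5).round(0))
s=load('s9')
for th in (-61.4,-37.4,-13.4):
    t=np.radians(th);q=proj(s,np.r_[AX+.048*np.array([np.sin(t),np.cos(t)]),.111]);print(th,((q-[290,205])*2.03+[475,0]).round(0))
E
```

```text
-61.4 [334. 314.]
-37.4 [388. 314.]
-13.4 [435. 332.]
-61.4 [280. 117.]
-37.4 [306. 113.]
-13.4 [332. 117.]
-61.4 [664. 147.]
-37.4 [647. 159.]
-13.4 [623. 166.]
```

Scene end (304,115) and side end (642,150) both match click 5. Last click, same portion.

Call:
step_arm:
  deltas:
    - [[0.07, 0, 0], [0, 2.7, -1.2], -1]
    - [[0.07, 0, 0], [0, 2.7, -1.2], -1]
    - [[0.07, 0, 0], [0, 2.7, -1.2], -1]
    - [[0.07, 0, 0], [0, 2.7, -1.2], -1]
    - [[0.07, 0, 0], [0, 2.7, -1.2], -1]
    - [[0.07, 0, 0], [0, 2.7, -1.2], -1]
    - [[0, 0, 0], [0, 0, 0], -1]

```text
time: 10.95
ee_pos: [0.4969, 0.0429, 0.1146]
orientation: [0.382, 0.595, -0.382, 0.595]
wrist_force: [-0.3, -0.4, 0.1]
finger_gap: 0.004
```

```bash
python3 look.py 10;python3 - <<'E'
from h import *
s=load('s10')
for th in (-37.4,-13.4,10.6):
    t=np.radians(th);q=proj(s,np.r_[AX+.048*np.array([np.sin(t),np.cos(t)]),.111]);print(th,((q-[290,205])*2.03+[475,0]).round(0))
s=load('c10')
for th in (-37.4,-13.4,10.6):
    t=np.radians(th);q=proj(s,np.r_[AX+.048*np.array([np.sin(t),np.cos(t)]),.111]);print(th,((q-[190,130])*2.5).round(0))
E
```

```text
10.95 [0.4969 0.0429 0.1146] [-0.31 -0.36  0.08]
tool th -24.6 rho 0.0376 off 0.0186 fingerF in y_tool [-0.1 -0.4  0.2] j7 -0.03
-37.4 [647. 159.]
-13.4 [623. 166.]
10.6 [598. 164.]
-37.4 [306. 113.]
-13.4 [332. 117.]
10.6 [353. 128.]
```

View pics/l10.png

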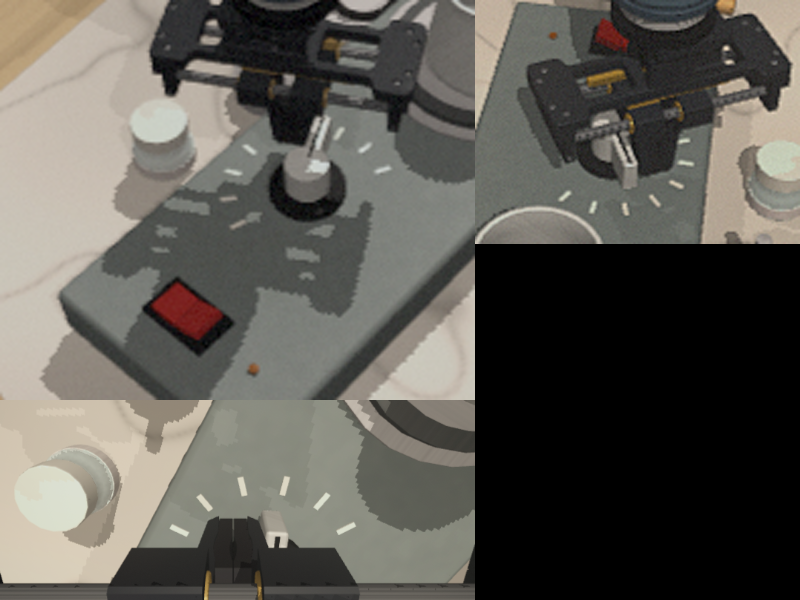

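Scene end (325,118), side end (625,165): click 6, four clicks in all, no contact force. Backing off from the wing and rising.

Call:
step_arm:
  deltas:
    - [[0, 0, 0], [0, -4, 0], -1]
    - [[0, 0, 0], [0, -6, 0], -1]
    - [[0, 0, 0], [-15, 0, 0], -1]
    - [[0, 0, 0], [-30, 0, 0], -1]
    - [[0, 0, 0], [-30, 0, 0], -1]
    - [[0, 0, 0], [-15, 0, 0], -1]
    - [[0, 0, 0], [0, 0, 0], -1]

```text
time: 11.98
ee_pos: [0.4885, 0.0386, 0.2058]
orientation: [0.383, 0.594, -0.382, 0.595]
wrist_force: [0.2, -0.6, 0.5]
finger_gap: 0.003
```

```bash
python3 look.py 11;python3 - <<'E'
from h import *
s=load('w11');o=r.get_obs()
t=[.5455,-.1235];R0=Ro.from_quat(o['orientation']).as_matrix()
print(o['joint_pos'].round(2),R0.round(2),(R0.T@(np.array([*t,.2])-o['ee_pos'])*1e3).round(1))
E
```

```text
11.97 [0.4885 0.0386 0.2058] [ 0.16 -0.56  0.48]
tool th -24.5 rho 0.0371 off 0.0281 fingerF in y_tool [-0.5 -0.1  0.6] j7 0.05
[ 0.2   0.38 -0.45  1.99  0.22  0.82  0.05] [[-0.    0.91  0.42]
 [-0.    0.42 -0.91]
 [-1.   -0.   -0.  ]] [  3.7 -14.2 171.5]
```

View pics/l11.png

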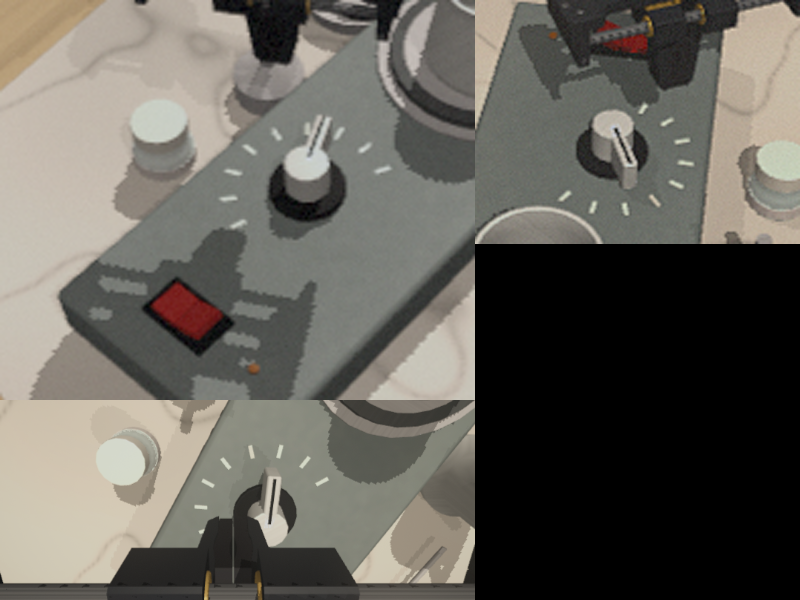

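```bash
python3 - <<'E'
from h import *
ims=[]
for n,c in (('c11',(290,165,350,225)),('s11',(335,245,395,305)),('w11',(330,210,410,290))):
    im=cv2.imread(f'pics/{n}.png')[c[1]:c[3],c[0]:c[2]];ims.append(cv2.resize(im,(264,264),interpolation=cv2.INTER_CUBIC))
cv2.imwrite('pics/z11.png',np.hstack(ims))
E
```

```text
(no output)
```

View pics/z11.png

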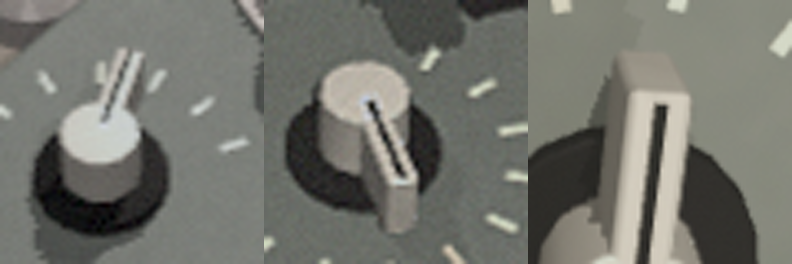

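```bash
python3 - <<'E'
from h import *
for n,c,k,p in (('c11',(290,165),4.4,[(134,54),(104,120)]),('s11',(335,245),4.4,[(403-264,177),(371-264,103)]),('w11',(330,210),3.3,[(661-528,106),(643-528,260)])):
    s=load(n);a,b=[onplane(s,c[0]+q[0]/k-.4,c[1]+q[1]/k-.4,.111) for q in p];d=a-b
    print(n,a.round(4),'line',np.degrees(np.arctan2(d[0],d[1])).round(1),'ax',np.degrees(np.arctan2(*(a[:2]-AX))).round(1))
E
```

```text
c11 [0.5147 0.0599 0.111 ] line -17.4 ax -18.9
s11 [0.5138 0.0589 0.111 ] line -20.5 ax -20.3
w11 [0.5153 0.0592 0.111 ] line -20.8 ax -18.4
```

All three views give −19° to −20°, while mark 6 is at −13.5°: 5–6° short. Before anything else I let time pass while moving above the rocker side, then re-measure.

Call:
step_arm:
  deltas:
    - [[0, 0, 0], [0, -3, 30], -1]
    - [[0, 0, 0], [0, -4, 50], -1]
    - [[0, 0, 0], [0, -4, 50], -1]
    - [[0, 0, 0], [0, -3, 41], -1]
    - [[0, 0, 0], [0, 0, 0], -1]
    - [[0, 0, 0], [0, 0, 0], -1]
    - [[0, 0, 0], [0, 0, 0], -1]

```text
time: 13.0
ee_pos: [0.5457, -0.1212, 0.2043]
orientation: [0.382, 0.596, -0.382, 0.595]
wrist_force: [-0.5, 0.3, -0.1]
finger_gap: 0.004
```

```bash
python3 look.py 12; python3 - <<'E'
from h import *
ims=[]
for n,c in (('c12',(290,165,350,225)),('s12',(335,245,395,305)),('w12',(420,240,580,400))):
    im=cv2.imread(f'pics/{n}.png')[c[1]:c[3],c[0]:c[2]];ims.append(cv2.resize(im,(264,264),interpolation=cv2.INTER_CUBIC))
cv2.imwrite('pics/z12.png',np.hstack(ims))
E
```

```text
13.0 [ 0.5457 -0.1212  0.2043] [-0.51  0.34 -0.06]
tool th -24.7 rho -0.1319 off 0.0427 fingerF in y_tool [ 0.1 -0.3 -0.5] j7 0.38
```

View pics/z12.png

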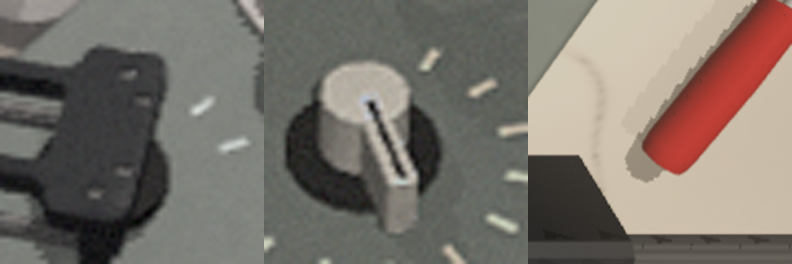

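View pics/w12.png

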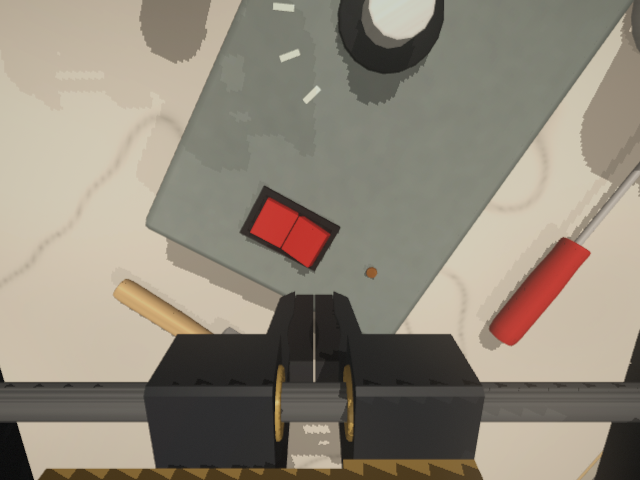

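```bash
cat > wing.py <<'E'
from h import *
def line(n,th0):
    s=load(n);g=s['image'].astype(float).mean(2)
    # sample world plane z=.111 ortho patch 0.5mm
    res=.00025;xs=np.arange(-.06,.06,res)
    X,Y=np.meshgrid(xs,xs,indexing='ij')
    P=np.stack([X+AX[0],Y+AX[1],np.full_like(X,.111)],-1).reshape(-1,3)
    E=s['extrinsics'];K=s['intrinsics'];c=P@E[:3,:3].T+E[:3,3];q=np.stack([c[:,0],-c[:,1],-c[:,2]],1)@K.T;q=(q[:,:2]/q[:,2:]).astype(np.float32).reshape(*X.shape,2)
    return cv2.remap(s['image'],q[...,0],q[...,1],cv2.INTER_CUBIC)
# display: x world up, y world left => flip
def disp(o): return o[::-1,::-1]
if __name__=='__main__':
    import sys
    t=sys.argv[1:]
    L=[]
    for n in t:
        o=disp(line(n,0)).copy();c=o.shape[0]//2
        for th in (-109.4,-85.4,-61.4,-37.4,-13.4):
            a=np.radians(th);v=np.array([-np.cos(a),-np.sin(a)])  # col,row
            p=(int(c+v[0]*50/.25),int(c+v[1]*50/.25));q=(int(c+v[0]*58/.25),int(c+v[1]*58/.25));cv2.line(o,p,q,(255,0,0),2)
        L.append(cv2.resize(o,(380,380) if len(t)==2 else (266,266)))
    cv2.imwrite('pics/ortho_%s.png'%'_'.join(t),np.hstack(L)[:,:,::-1])
E
python3 wing.py scene0 side0 w1; python3 wing.py c11 s12 w11
```

```text
(no output)
```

View pics/ortho_scene0_side0_w1.png

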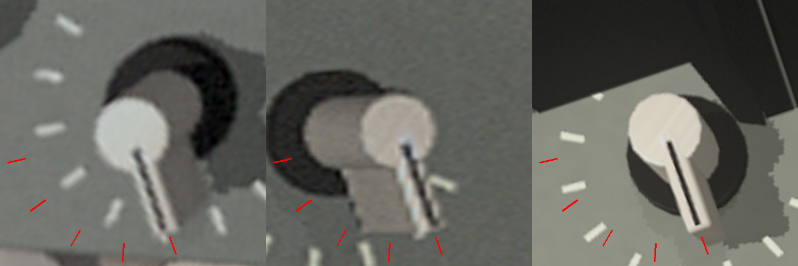

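View pics/ortho_c11_s12_w11.png

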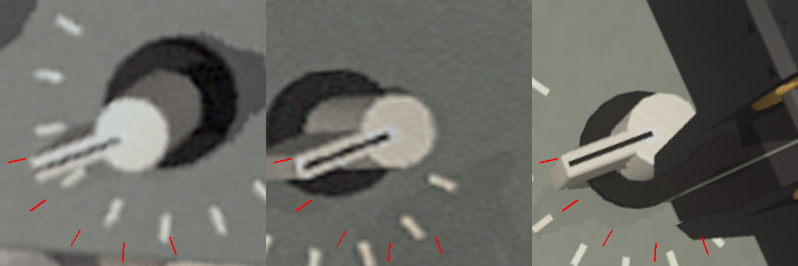

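The overlay gives −109.4° at the start and −20.4° now (−21.9, −20.8, −18.4): 89°, not 96°. So the wing stopped where the finger left it, about 5° past the hump and 7° short of click 6. I go back in and nudge it onto the mark before touching the rocker.

Call:
step_arm:
  deltas:
    - [[0, 0, 0], [0, 3, -30], -1]
    - [[0, 0, 0], [0, 4, -50], -1]
    - [[0, 0, 0], [0, 4, -50], -1]
    - [[0, 0, 0], [0, 3, -40], -1]
    - [[0, 0, 0], [0, 0, 0], -1]

```text
time: 13.78
ee_pos: [0.4872, 0.0413, 0.2051]
orientation: [0.381, 0.596, -0.38, 0.596]
wrist_force: [0.5, 0.1, -0.5]
finger_gap: 0.003
```

```bash
python3 look.py 13; python3 - <<'E'
from h import *
print(delta(*goal(-24.6,.038,.028,.114,1)))
E
python3 wing.py c13 s13 w13
```

```text
13.78 [0.4872 0.0413 0.2051] [ 0.52  0.11 -0.5 ]
tool th -24.9 rho 0.0403 off 0.0279 fingerF in y_tool [0.5 0.5 0.1] j7 0.06
(array([-0.0022,  0.0008, -0.    ]), array([90.8,  0.7, -2.6]))
```

View pics/ortho_c13_s13_w13.png

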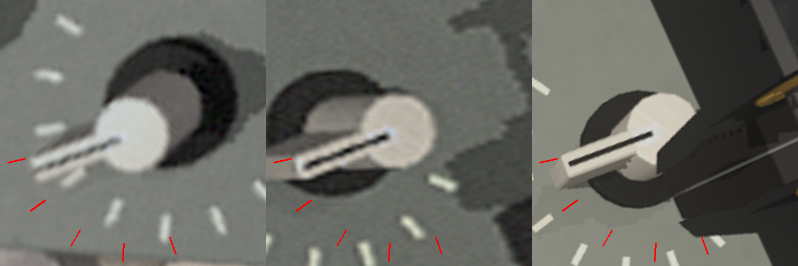

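Call:
step_arm:
  deltas:
    - [[0, 0, 0], [15, 0, -2], -1]
    - [[0, 0, 0], [30, 0, 0], -1]
    - [[0, 0, 0], [30, 0, 0], -1]
    - [[0, 0, 0], [15, 0, 0], -1]
    - [[0, 0, 0], [0, 0, 0], -1]
    - [[0, 0, 0], [0, 0, 0], -1]

```text
time: 14.68
ee_pos: [0.4881, 0.0395, 0.1153]
orientation: [0.383, 0.594, -0.382, 0.595]
wrist_force: [0.6, 1.0, -0.4]
finger_gap: 0.006
```

```bash
python3 look.py 14; python3 - <<'E'
from h import *
print(delta(*goal(-19,.038,.0205,.114,1)))
E
```

```text
14.68 [0.4881 0.0395 0.1153] [ 0.64  1.02 -0.35]
tool th -24.5 rho 0.0381 off 0.0281 fingerF in y_tool [ 0.4  1.  -0.7] j7 -0.04
(array([ 0.0963,  0.0006, -0.0016]), array([ 1.6, 11.4, -1.7]))
```

Call:
step_arm:
  deltas:
    - [[0.05, 0, 0], [1, 5, -1], -1]
    - [[0.046, 0, 0], [0, 5.5, -1], -1]
    - [[0, 0, 0], [0, 0, 0], -1]

```text
time: 15.2
ee_pos: [0.4969, 0.0457, 0.1143]
orientation: [0.411, 0.576, -0.41, 0.576]
wrist_force: [-0.1, -0.1, 0.2]
finger_gap: 0.003
```

```bash
python3 look.py 15; python3 wing.py c15 s15 w15
```

```text
15.2 [0.4969 0.0457 0.1143] [-0.09 -0.13  0.19]
tool th -19.1 rho 0.0382 off 0.0213 fingerF in y_tool [-0.2 -0.1  0.1] j7 -0.12
```

View pics/ortho_c15_s15_w15.png

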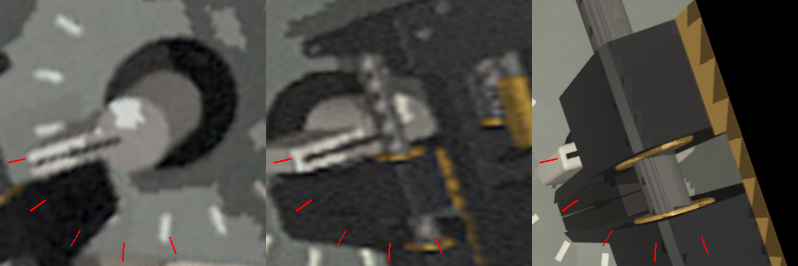

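Call:
step_arm:
  deltas:
    - [[0.035, 0, 0], [0, 1.6, -0.7], -1]
    - [[0.035, 0, 0], [0, 1.6, -0.7], -1]
    - [[0, 0, 0], [0, 0, 0], -1]
    - [[0, 0, 0], [0, 0, 0], -1]

```text
time: 15.85
ee_pos: [0.4989, 0.0478, 0.1137]
orientation: [0.43, 0.561, -0.43, 0.561]
wrist_force: [-0.1, 0.3, -0.0]
finger_gap: 0.003
```

```bash
python3 look.py 16; python3 wing.py c16 s16 w16
```

```text
15.85 [0.4989 0.0478 0.1137] [-0.14  0.33 -0.01]
tool th -15.0 rho 0.0381 off 0.0215 fingerF in y_tool [ 0.  -0.1 -0.4] j7 -0.18
```

View pics/ortho_c16_s16_w16.png

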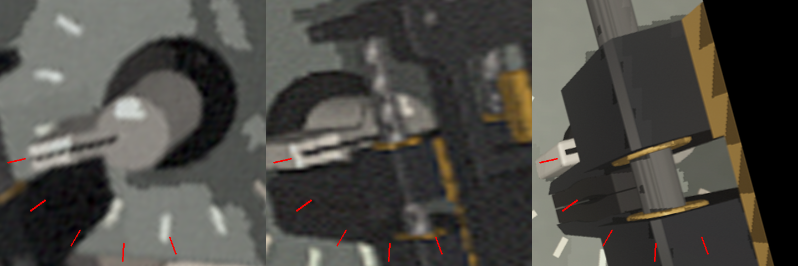

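Call:
step_arm:
  deltas:
    - [[0, 0, 0], [0, -4, 0], -1]
    - [[0, 0, 0], [0, -4, 0], -1]
    - [[0, 0, 0], [-15, 0, 0], -1]
    - [[0, 0, 0], [-30, 0, 0], -1]
    - [[0, 0, 0], [-30, 0, 0], -1]
    - [[0, 0, 0], [-15, 0, 0], -1]
    - [[0, 0, 0], [0, 0, 0], -1]

```text
time: 16.88
ee_pos: [0.4919, 0.0457, 0.2047]
orientation: [0.431, 0.56, -0.43, 0.562]
wrist_force: [-0.6, -0.9, 0.1]
finger_gap: 0.008
```

```bash
python3 look.py 17; python3 wing.py c17 s17 w17
```

```text
16.88 [0.4919 0.0457 0.2047] [-0.63 -0.86  0.07]
tool th -15.0 rho 0.0379 off 0.0288 fingerF in y_tool [-0.1 -0.8  0.7] j7 -0.1
```

View pics/ortho_c17_s17_w17.png

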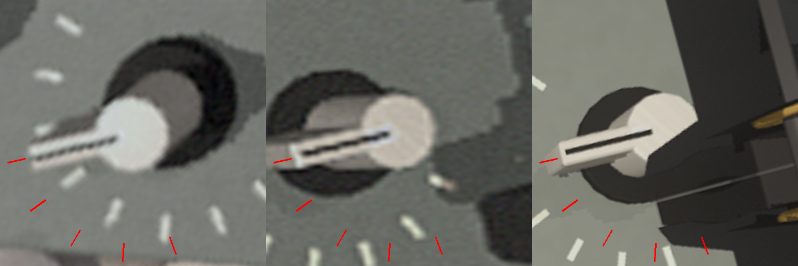

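Now the wing reads −13.2°, −13.6° and −12.9°, against −13.4° for click 6. On to the rocker.

```bash
python3 - <<'E'
from h import *
for n in ('w12',):
    s=load(n)
    for p in [(267,199),(296,212),(330,232),(312,268),(281,249),(251,232)]: print(p,onplane(s,*p,.088).round(4))
o=r.get_obs();R0=Ro.from_quat(o['orientation']).as_matrix()
print((R0.T@(np.array([.5460,-.1240,.2])-o['ee_pos'])*1e3).round(1))
E
```

```text
(267, 199) [ 0.5084 -0.1082  0.088 ]
(296, 212) [ 0.5284 -0.1083  0.088 ]
(330, 232) [ 0.5539 -0.1113  0.088 ]
(312, 268) [ 0.5537 -0.1391  0.088 ]
(281, 249) [ 0.5296 -0.1353  0.088 ]
(251, 232) [ 0.5073 -0.1327  0.088 ]
[  2.7   9.6 178.1]
```

Call:
step_arm:
  deltas:
    - [[0, 0, 0], [0, 2, 28], -1]
    - [[0, 0, 0], [0, 3, 50], -1]
    - [[0, 0, 0], [0, 3, 50], -1]
    - [[0, 0, 0], [0, 2.5, 50], -1]
    - [[0, 0, 0], [0, 0, 0], -1]
    - [[0, 0, 0], [0, 0, 0], -1]

```text
time: 17.77
ee_pos: [0.5468, -0.1226, 0.2026]
orientation: [0.43, 0.562, -0.43, 0.56]
wrist_force: [0.2, 0.1, 0.1]
finger_gap: 0.003
```

```bash
python3 look.py 18; python3 - <<'E'
from h import *
o=r.get_obs();R0=Ro.from_quat(o['orientation']).as_matrix()
print((R0.T@(np.array([.5465,-.1240,.125])-o['ee_pos'])*1e3).round(1))
E
```

```text
17.77 [ 0.5468 -0.1226  0.2026] [0.18 0.14 0.09]
tool th -15.0 rho -0.1389 off 0.0194 fingerF in y_tool [-0.1  0.2 -0.1] j7 0.23
[78.4 -1.2  2. ]
```

View pics/l18.png

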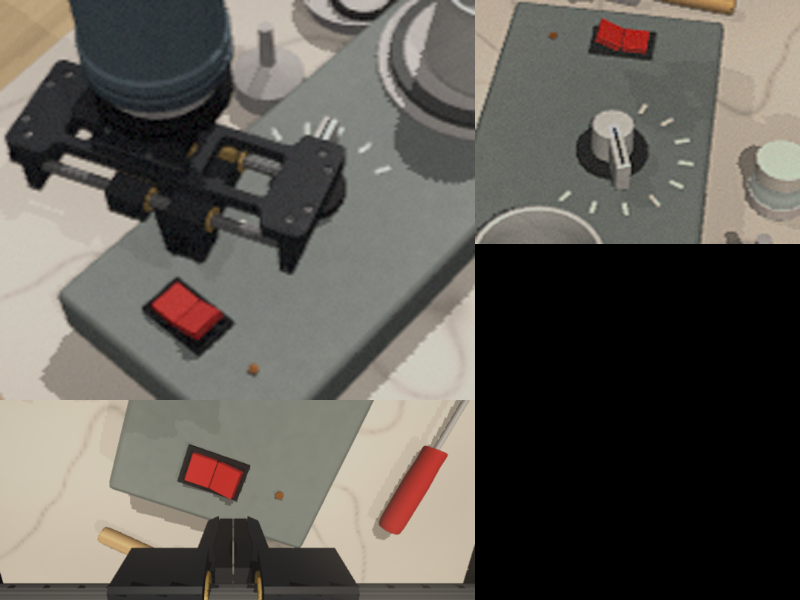

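Call:
step_arm:
  deltas:
    - [[0, 0, 0], [18, -1, 2], -1]
    - [[0, 0, 0], [30, 0, 0], -1]
    - [[0, 0, 0], [22, 0, 0], -1]
    - [[0, 0, 0], [8, 0, 0], -1]
    - [[0, 0, 0], [0, 0, 0], -1]
    - [[0, 0, 0], [0, 0, 0], -1]

```text
time: 18.68
ee_pos: [0.5476, -0.1257, 0.1264]
orientation: [0.431, 0.561, -0.43, 0.561]
wrist_force: [0.1, 0.3, -0.4]
finger_gap: 0.004
```

```bash
python3 look.py 19
```

```text
18.68 [ 0.5476 -0.1257  0.1264] [ 0.09  0.25 -0.4 ]
tool th -15.0 rho -0.142 off 0.0194 fingerF in y_tool [ 0.4  0.2 -0.2] j7 0.19
```

View pics/l19.png

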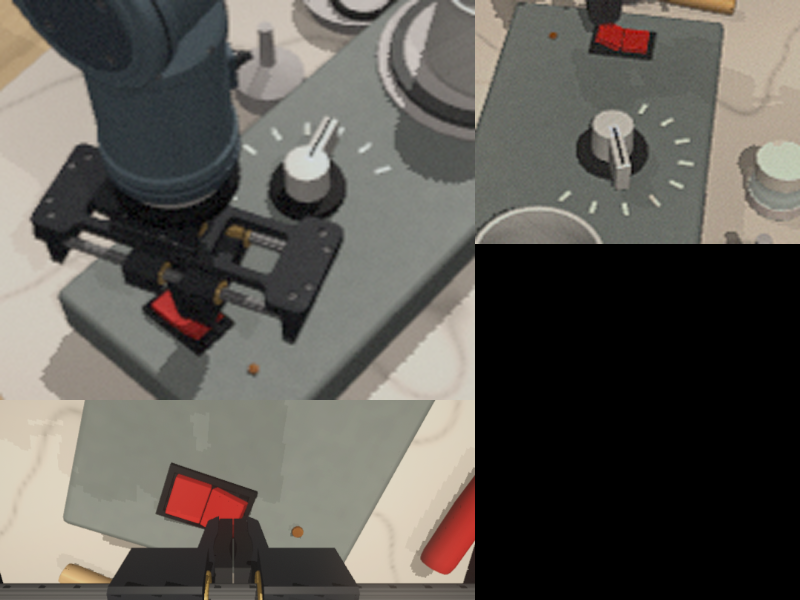

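View pics/w19.png

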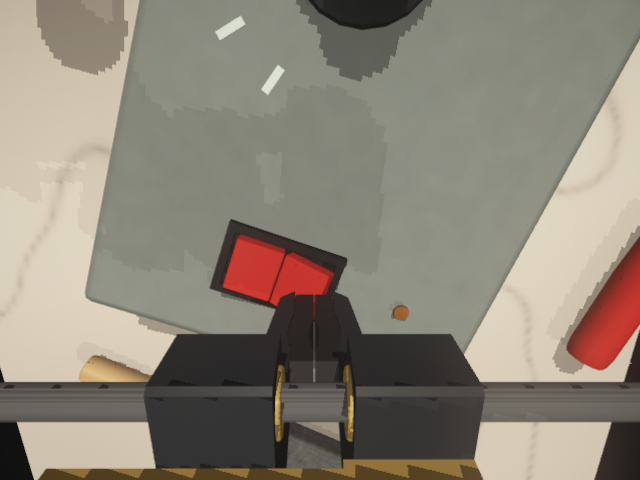

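Call:
step_arm:
  deltas:
    - [[0, 0, 0], [7, 0, 0], -1]
    - [[0, 0, 0], [4, 0, 0], -1]
    - [[0, 0, 0], [3, 0, 0], -1]
    - [[0, 0, 0], [2, 0, 0], -1]
    - [[0, 0, 0], [0, 0, 0], -1]

```text
time: 19.45
ee_pos: [0.547, -0.1257, 0.1096]
orientation: [0.43, 0.561, -0.43, 0.561]
wrist_force: [1.1, 0.4, 1.6]
finger_gap: 0.008
```

Call:
step_arm:
  deltas:
    - [[0, 0, 0], [2, 0, 0], -1]
    - [[0, 0, 0], [1.5, 0, 0], -1]
    - [[0, 0, 0], [0, 0, 0], -1]

```text
time: 19.82
ee_pos: [0.5471, -0.1257, 0.1064]
orientation: [0.43, 0.561, -0.43, 0.561]
wrist_force: [0.7, -0.0, 5.1]
finger_gap: 0.001
```

Call:
step_arm:
  deltas:
    - [[0, 0, 0], [1.5, 0, 0], -1]
    - [[0, 0, 0], [0, 0, 0], -1]

```text
time: 20.08
ee_pos: [0.5472, -0.1257, 0.1062]
orientation: [0.43, 0.561, -0.431, 0.561]
wrist_force: [-4.0, -0.0, 19.0]
finger_gap: 0.004
```

Call:
step_arm:
  deltas:
    - [[0, 0, 0], [1.5, 0, 0], -1]
    - [[0, 0, 0], [0, 0, 0], -1]
    - [[0, 0, 0], [0, 0, 0], -1]

```text
time: 20.45
ee_pos: [0.5472, -0.1257, 0.106]
orientation: [0.43, 0.561, -0.431, 0.561]
wrist_force: [-8.3, 1.3, 32.2]
finger_gap: 0.003
```

It is at the stop (force climbs to 19 then 32 N with no more travel, tip at 84 mm). Rising.

Call:
step_arm:
  deltas:
    - [[0, 0, 0], [-4, 0, 0], -1]
    - [[0, 0, 0], [-10, 0, 0], -1]
    - [[0, 0, 0], [-30, 0, 0], -1]
    - [[0, 0, 0], [-40, 0, 0], -1]
    - [[0, 0, 0], [-40, 0, 0], -1]
    - [[0, 0, 0], [-20, -30, 30], -1]
    - [[0, 0, 0], [0, -50, 30], -1]
    - [[0, 0, 0], [0, -50, 30], -1]
    - [[0, 0, 0], [0, -30, 20], -1]
    - [[0, 0, 0], [0, 0, 0], -1]
    - [[0, 0, 0], [0, 0, 0], -1]

```text
time: 21.82
ee_pos: [0.4213, -0.2726, 0.2472]
orientation: [0.43, 0.561, -0.43, 0.561]
wrist_force: [-0.4, -0.4, 0.8]
finger_gap: 0.005
```

```bash
python3 look.py 20; python3 wing.py c20 s20; python3 - <<'E'
from h import *
for n in ('scene','side'):
  for tag in (n+'0',{'scene':'c20','side':'s20'}[n]):
    s=load(tag);z=s['range_z'];vv,uu=np.where(z>0);K=s['intrinsics'];E=s['extrinsics']
    d=np.linalg.inv(K)@np.c_[uu,vv,np.ones(len(uu))].T;d[1:]*=-1
    P=(E[:3,:3].T@((d*z[vv,uu])-E[:3,3:4])).T
    im=s['image'][vv,uu].astype(int);red=(im[:,0]>80)&(im[:,1]<60)&(im[:,2]<60)&(P[:,0]>.45)&(P[:,0]<.6)&(P[:,1]<-.08)&(P[:,1]>-.17)
    Q=P[red];print(tag,[(round(x,3),np.median(Q[abs(Q[:,0]-x)<.003,2]).round(4)) for x in (.508,.514,.52,.526,.532,.538,.544,.55)])
E
```

```text
21.82 [ 0.4213 -0.2726  0.2472] [-0.36 -0.35  0.77]
tool th -15.0 rho -0.2511 off 0.1796 fingerF in y_tool [-0.8 -0.4  0.2] j7 0.64
scene0 [(0.508, np.float64(0.0845)), (0.514, np.float64(0.0849)), (0.52, np.float64(0.0845)), (0.526, np.float64(0.0846)), (0.532, np.float64(0.0865)), (0.538, np.float64(0.0888)), (0.544, np.float64(0.0917)), (0.55, np.float64(0.0922))]
c20 [(0.508, np.float64(0.0926)), (0.514, np.float64(0.0908)), (0.52, np.float64(0.0881)), (0.526, np.float64(0.0857)), (0.532, np.float64(0.0842)), (0.538, np.float64(0.0845)), (0.544, np.float64(0.0845)), (0.55, np.float64(0.0846))]
side0 [(0.508, np.float64(0.0844)), (0.514, np.float64(0.0842)), (0.52, np.float64(0.0839)), (0.526, np.float64(0.0833)), (0.532, np.float64(0.0853)), (0.538, np.float64(0.088)), (0.544, np.float64(0.0904)), (0.55, np.float64(0.0922))]
s20 [(0.508, np.float64(0.091)), (0.514, np.float64(0.09)), (0.52, np.float64(0.087)), (0.526, np.float64(0.0845)), (0.532, np.float64(0.0838)), (0.538, np.float64(0.0838)), (0.544, np.float64(0.084)), (0.55, np.float64(0.0833))]
```

View pics/c20.png

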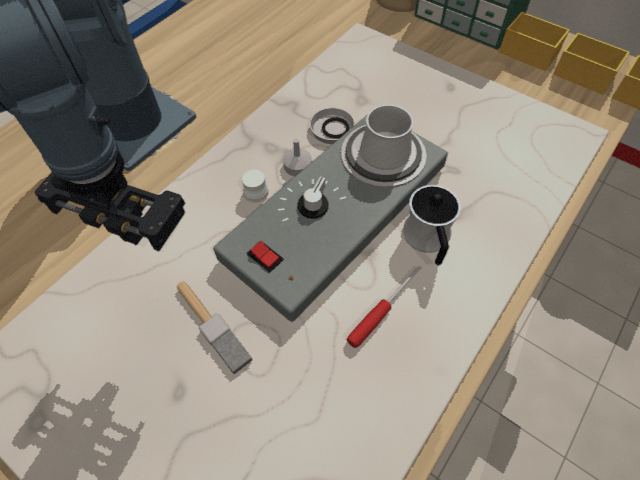

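View pics/ortho_c20_s20.png

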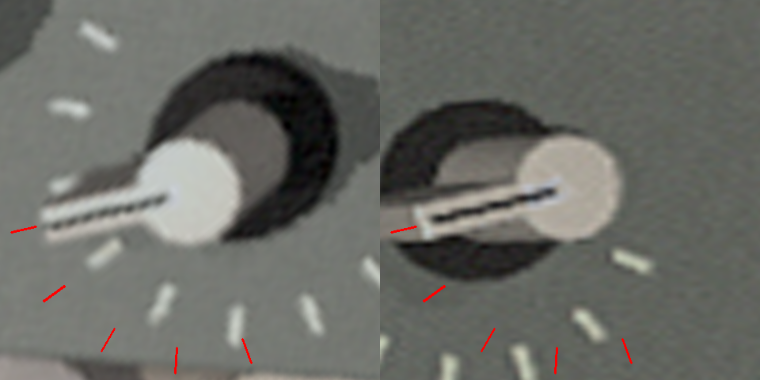

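Scene view: the rocker's far half is now flat and low, mirroring its off state. Dial line reads −13° and −14°; jar (254,183), funnel (297,155), brush and the rest are where they were.

```bash
python3 -c "
from h import *
print(order.close_job())"
```

```text
the job is handed in; nothing more can be done
None
```

The dial is four clicks clockwise from where it started (click 2 to click 6), and the rocker is fully on. I pushed the wing round with closed fingertips, then pressed the rocker. I handed the job in at about 22 s with the arm clear of everything.

**Dial:** One check disagreed along the way. After my first fourth push, the wing read about −20° in all three views, 7° short of mark 6 (−13.4°). It had not snapped forward by itself. I went back, nudged it on gently, and it then read −13.2°, −13.6° and −12.9°. In the last pictures it reads −13° and −14°, and no view showed it past click 6.

**Rocker:** I pressed it only after the dial was on its mark. It reached its end stop, where the force rose to 32 N with no further travel. Its depth profile is now the mirror image of the off state: far half at 84 mm, near half raised to about 92 mm.

**Bystanders:** In the final scene picture, the pot parts and tools look to be where they started. I checked this by eye only.

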